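# Enable the index table with its key

## Robot

A 6-joint arm with a two-finger parallel gripper is mounted at the origin on a cart in front of the work surface, level with it; the furniture and walls round the work are solid. World frame = base frame: x ahead of the robot, y to its left, z up, the work surface at z = 0. Lengths are in m, angles in rad, forces in N, time in s.
With the tool pointing down it reaches from about 0.25 to 0.775 m from the base axis. Payload 4 kg.
Tool frame: the origin (TCP) lies at the centre of the arm's flange, where the gripper is bolted on; the fingertips stand ahead of it and the grasp point (between the pads) lies 180 mm ahead of it (robot.tcp_to_tips is the z of the fingertips in the tool frame, in m); z points along the fingers, y is the direction in which the jaws open and shut (so a half turn about z gives the same grasp; the last joint's range is limited). The gripper opens to 94 mm and grips with 3 to 60 N. Pads are 16 mm wide; open, the fingers measure 119 mm over their backs; the gripper's body (75 mm by 177 mm) begins 78 mm behind the grasp point.
Start: joints at [1.213, 0.087, 1.371, -0, 1.684, -0.103], TCP at [0.139, 0.532, 0.405] pointing down, gripper open.
Joint ranges: [-3.1, 3.1], [-0.76, 2.03], [0.27, 2.55], [-1.08, 4.22], [0.17, 2.65], [-2.57, 2.57]. Speed limits (rad/s): [2.79, 2.79, 3.14, 3.14, 3.14, 3.14].

## Interface

Orientations are given as [roll, pitch, yaw] about the fixed x, y, z axes, in that order (R = Rz(yaw) Ry(pitch) Rx(roll)).
In Python, from bench import robot gives the robot as it stands.
- The arm moves only by the tool move_arm, never from a script. Its argument "increments" is a list that holds one entry, the list of rows, each a list of 7 numbers: the opening, from 0 (shut) to 1 (fully open), then the shift along the tool's x, y, z as a fraction of full scale, then the turn, a rotation vector about the tool's x, y, z as a fraction of full scale. In form: [[[jaw, dx, dy, dz, rx, ry, rz], ...]]. A call has 1 to 8 rows; each row is the pose to reach, as a shift and turn from the pose commanded when the call began, along the tool's axes at that moment; what a row does not reach only later rows make up. Full scale, the value 1, is 0.1 m for a shift and pi/2 rad for a turn. A row lasts 1/12 s, in which the tool goes at most 41.7 mm and 7.16 degrees, less where a joint would pass 70% of its speed; a pose out of reach is approached as far as the arm can. A call with a number of a shift or a turn outside -1 to 1 is refused whole. A call with a gripper value outside its range is refused whole. The fingers move at their own pace and stop on an object; the grip force is fixed at half the most. Time passes only in rows, so rows that repeat a pose let the fingers close. It gives the time, the measured TCP pose, the force and the opening at its end, in the units of the state.
- robot.get_obs(): the state, without advancing time (a new reading comes with each control period).
- robot.snapshot(name): name is "side" or "top"; returns (picture, depth): 420x560x3 uint8, red, green, blue; 420x560 float32, m along the optical axis (not along the pixel's ray), 0 where there is no reading.
- robot.camera_params(name): a dict with "mtx" (3x3 intrinsics, pixels), "k1" (the pictures are not rectified: a ray, as slopes to the right and down, at radius r is drawn at 1 + k1 r^2 times it, then the intrinsics apply), "R" (3x3) and "t" (3): a world point X has camera coordinates R X + t. Camera axes: x right, y down, z forward; pixel columns grow to the right and rows downward; lengths in m; the calibration is good to about 2 mm. A picture is of the moment at which its call begins. camera_params takes no time and is no camera call.
- robot.close_job(): hands the job in, once; it reports no verdict.
The state is a dict: "time": time; "joint_positions": joint angles; "qvel": joint speeds; "joint_torque": joint torques, N m; "tool_pos": TCP position; "ee_rot": TCP orientation; "wrist_force": force on the tool from outside, world axes, zero at the start; "wrist_torque": the same for the moment, N m; "width": finger opening in m.
Only numpy, scipy, OpenCV 4.12 (cv2) and the standard library are available. Lean on these libraries where they do the work, as an engineer would, in place of code of your own. Each camera call takes 0.05 s, during which the arm holds its last target.

## Task

Take the key with the square head out of the key block, push it fully into the keyway of the grey key switch while the switch is still off, then turn it clockwise (seen from above) to its stop to switch the cell on. Leave the key standing in the switch and let go of it; leave the round-headed key in the key block alone.

Things in the scene. Friction and masses are not known exactly. Their poses are not given: they have to be found in the camera images.
- square_key: Key to use, 70 mm tall, 60 g, upright in a pocket of the grey block: steel blade 22 wide (x) x 7 thick (y) x 26 mm long, hidden in the pocket; above it a flat black square-cornered head 38 wide (x) x 10 thick (y) x 44 mm tall. Origin: centre of the blade's lower end, z up; head from z = 26 to 70 mm. Same after a half turn about z. Grip across the head's thickness.
- round_key: Other key, not to be moved: same blade and material, but a smaller round disc head 30 mm across, 10 mm thick, top at z = 70 mm. Origin and axes as the square key. In the other pocket of the block (fixed, 50 x 134 x 32 mm high, pockets 26 mm deep), 72 mm from the square key along the line of the heads' widths; which key is in which pocket varies.
- keyway (a point): Centre of the keyway's mouth in the top of a round plug with a dark collar (72 mm across, flush) on a fixed grey box 92 x 92 x 40 mm; mouth 66 mm above the bench. Keyway 25 long (x) x 10 wide (y) x 26 mm deep, plus a bevelled lead-in 4 mm wide. z up; turns with the plug. The key fits either way round, with about 8 degrees of turning play each way.
- plug (a joint): Turn of the plug about the vertical axis through the keyway, rad: 0 is off (starts at 0 to 0.1), growing clockwise seen from above to a hard stop at 1.05 (60 degrees), which is on. About 0.08 N m turns it; it stays where left. Because of the play, turn the key 10 to 15 degrees further than the plug is to go.
Things that resemble listed ones, but are neither listed nor needed, are in the scene too. Leave any green or pink look-alike of the square_key alone.

How it is judged:
By the outcome, as a careful person would: the job done as asked, in the order asked, and still so for the second after the job is handed in, with the robot touching nothing.
It also fails if it takes over 45 s, if anything falls off the work surface, if the arm or the gripper's body presses on something with over 40 N, if the wrist force passes 120 N, or if a joint passes its speed limit or range.

## Working session

There is one attempt and no reset: what is moved stays moved. The work goes in short steps, Python scripts to look and compute and a tool call to move; the robot and the scene stay as the last step left them, time stands still between calls to the robot, and variables do not carry over. Pictures are saved under pics/ and viewed, and the job is handed in when it is done.

Besides the shell and the picture viewer there is one more tool, called after ">>>" as name(argument=value, ...), one argument or row to a line, values as JSON. move_arm: Moves the arm, as the interface text tells. Its arguments: {"type":"object","properties":{"increments":{"type":"array","items":{"type":"array","items":{"type":"array","items":{"type":"number","minimum":-1,"maximum":1}}}}},"required":["increments"]}

```bash
mkdir -p pics; cat > h.py <<'E'
import numpy as np, cv2
from bench import robot
def snap(n,f):
    im,d=robot.snapshot(n); np.savez('pics/'+f+'.npz',im=im,d=d)
    cv2.imwrite('pics/'+f+'.png',im[:,:,::-1]); return im,d
def load(f):
    z=np.load('pics/'+f+'.npz'); return z['im'],z['d']
def crop(f,u0,v0,u1,v1,s,out):
    im,d=load(f); cv2.imwrite('pics/'+out+'.png',cv2.resize(im[v0:v1,u0:u1,::-1],None,fx=s,fy=s,interpolation=cv2.INTER_CUBIC))
def ray(n,u,v):
    p=robot.camera_params(n);K=np.array(p['mtx']);k=p['k1']
    q=cv2.undistortPoints(np.array([[[u,v]]],float),K,np.array([k,0,0,0,0.]))[0,0]
    R=np.array(p['R']);t=np.array(p['t'])
    return -R.T@t, R.T@np.array([q[0],q[1],1])
def atz(n,u,v,z):
    c,d=ray(n,u,v); return c+d*(z-c[2])/d[2]
def atd(n,u,v,dep):
    c,d=ray(n,u,v); return c+d*dep
def proj(n,X):
    p=robot.camera_params(n);R=np.array(p['R']);K=np.array(p['mtx'])
    r=cv2.projectPoints(np.array(X,float).reshape(-1,1,3),cv2.Rodrigues(R)[0],np.array(p['t'],float),K,np.array([p['k1'],0,0,0,0.]))[0]
    return r.reshape(-1,2)
E
python3 - <<'E'
from h import *
np.set_printoptions(precision=4,suppress=True)
for n in('top','side'):
    snap(n,n+'0'); p=robot.camera_params(n); c,_=ray(n,280,210); print(n,c,p['mtx'],p['k1'],p['R'])
print(robot.get_obs(),robot.tcp_to_tips)
E
```

```text
top [0.3573 0.2359 0.9251] [[416.6927   0.     278.9517]
 [  0.     416.6927 205.4023]
 [  0.       0.       1.    ]] -0.0012270650187536493 [[-0.0253 -0.9992  0.0319]
 [-0.9919  0.0211 -0.1252]
 [ 0.1244 -0.0348 -0.9916]]
side [0.0534 0.8588 0.4552] [[442.2276   0.     275.2963]
 [  0.     442.2276 214.1585]
 [  0.       0.       1.    ]] -0.14192040172446202 [[-0.852  -0.5235 -0.0076]
 [-0.2253  0.3797 -0.8973]
 [ 0.4726 -0.7628 -0.4414]]
{'time': 0.1, 'joint_positions': array([ 1.2129,  0.0879,  1.3721,  0.    ,  1.6836, -0.1031]), 'qvel': array([-0.0004, -0.0017, -0.0036, -0.0014,  0.0022,  0.0013]), 'joint_torque': array([  0.0013, -34.1251, -30.3303,   0.0719,   0.0304,  -0.0001]), 'tool_pos': array([0.1386, 0.5321, 0.4036]), 'ee_rot': array([-3.1396, -0.0002,  2.8868]), 'wrist_force': array([ 0.0509,  0.6857, -0.8275]), 'wrist_torque': array([ 0.0082, -0.0383,  0.0388]), 'width': 0.09383590882882678} 0.1992
```

View pics/top0.png

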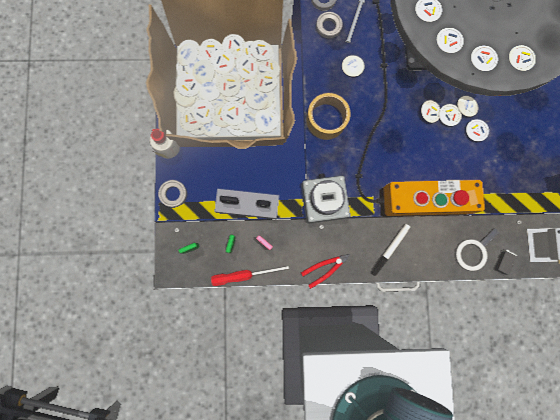

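View pics/side0.png

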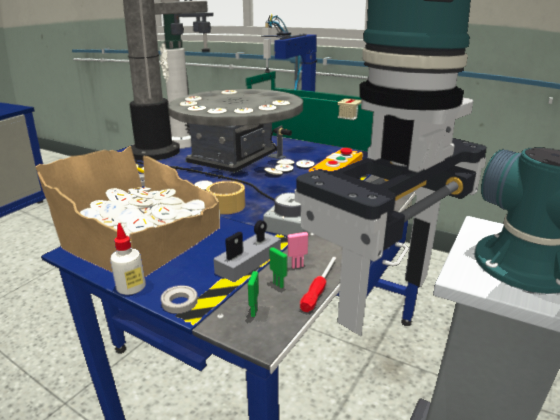

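```bash
python3 - <<'E'
from h import *
a,_=load('top0'); cv2.imwrite('pics/t1.png',cv2.resize(a[170:240,200:360,::-1],None,fx=5,fy=5,interpolation=cv2.INTER_CUBIC))
crop('side0',200,180,320,280,6,'s1')
E
```

```text
(no output)
```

View pics/t1.png

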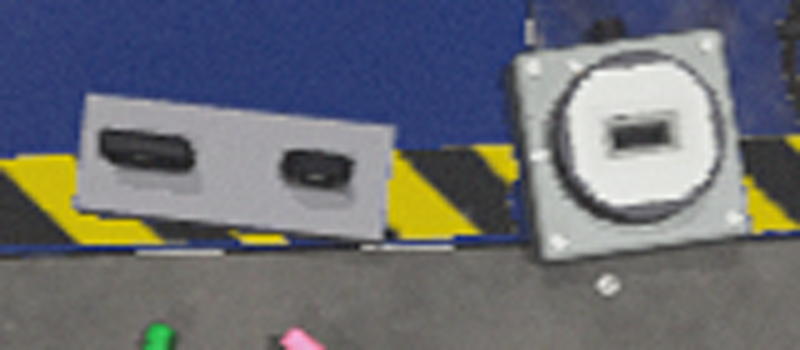

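View pics/s1.png

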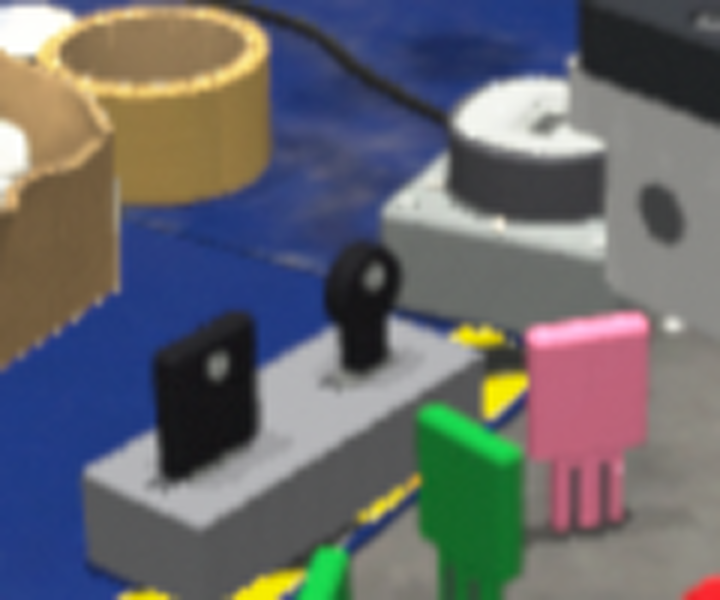

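```bash
python3 - <<'E'
from h import *
np.set_printoptions(precision=4,suppress=True)
im,d=load('top0')
P=lambda x,y,z:atz('top',200+(x-2)/5,170+(y-2)/5,z)
b=np.array([P(*q,.032) for q in [(86,93),(397,127),(383,241),(76,207)]]);print('block',b,b.mean(0))
e=b[1]-b[0];f=b[2]-b[3];print(np.linalg.norm(e),np.linalg.norm(b[3]-b[0]),np.degrees(np.arctan2(e[1],e[0])),np.degrees(np.arctan2(f[1],f[0])))
u=(e+f)/np.linalg.norm(e+f); print('pockets',b.mean(0)-.036*u,b.mean(0)+.036*u)
s=np.array([P(*q,.04) for q in [(513,55),(722,30),(748,235),(540,262)]]);print('box',s,s.mean(0))
e=s[1]-s[0];f=s[2]-s[3];print(np.linalg.norm(e),np.degrees(np.arctan2(e[1],e[0])),np.degrees(np.arctan2(f[1],f[0])))
print('plug', P(640,135,.066)); 
print('keyway',P(641,135,.066),'bevel corners',[P(*q,.066) for q in [(605,120),(676,116),(683,150),(610,157)]])
print('depth sq', d[198:202,220:240]); print(atd('top',230,199,d[199,230]))
cv2.imwrite('pics/k1.png',cv2.resize(im[185:210,215:275,::-1],None,fx=13,fy=13,interpolation=cv2.INTER_NEAREST))
cv2.imwrite('pics/k2.png',cv2.resize(im[180:215,305:350,::-1],None,fx=16,fy=16,interpolation=cv2.INTER_NEAREST))
E
```

```text
block [[0.5098 0.3381 0.032 ]
 [0.4921 0.2039 0.032 ]
 [0.4427 0.2112 0.032 ]
 [0.4602 0.3427 0.032 ]] [0.4762 0.274  0.032 ]
0.13531340468259975 0.04973325020944212 -97.4811514209536 -97.61949606973215
pockets [0.4809 0.3097 0.032 ] [0.4715 0.2383 0.032 ]
box [[0.5214 0.1532 0.04  ]
 [0.5306 0.0619 0.04  ]
 [0.441  0.0547 0.04  ]
 [0.4314 0.1446 0.04  ]] [0.4811 0.1036 0.04  ]
0.09183561315293791 -84.20778766015802 -83.90707370784297
plug [0.4815 0.1035 0.066 ]
keyway [0.4815 0.1031 0.066 ] bevel corners [array([0.4882, 0.118 , 0.066 ]), array([0.4893, 0.088 , 0.066 ]), array([0.4748, 0.0857, 0.066 ]), array([0.4725, 0.1165, 0.066 ])]
depth sq [[0.8516 0.     0.8549 0.8525 0.8519 0.8546 0.8568 0.854  0.8553 0.8552
  0.855  0.8563 0.8507 0.8543 0.8532 0.8553 0.8564 0.8999 0.8993 0.8986]
 [0.8534 0.8531 0.8551 0.8553 0.8541 0.8528 0.8549 0.8536 0.8539 0.8548
  0.8546 0.855  0.8534 0.8572 0.8536 0.8528 0.8557 0.8558 0.898  0.8989]
 [0.8565 0.857  0.8549 0.8535 0.8568 0.8559 0.8534 0.8531 0.8536 0.8559
  0.8526 0.8533 0.8554 0.8544 0.8541 0.8565 0.8564 0.8582 0.8975 0.8974]
 [0.8787 0.8687 0.867  0.8689 0.8645 0.8611 0.8633 0.8616 0.8588 0.8551
  0.8552 0.8561 0.8576 0.8532 0.856  0.8565 0.8548 0.8673 0.8892 0.8997]]
[0.4793 0.3063 0.076 ]
```

View pics/k1.png

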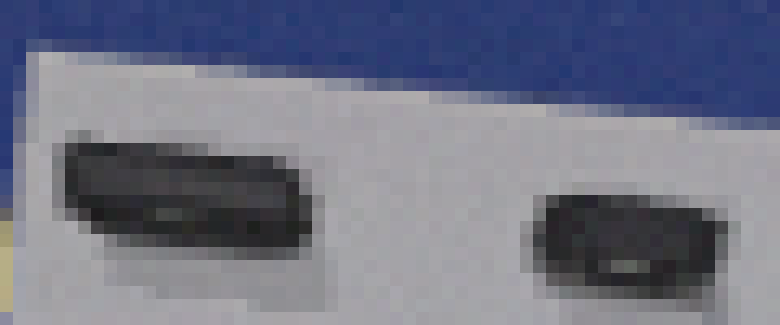

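View pics/k2.png

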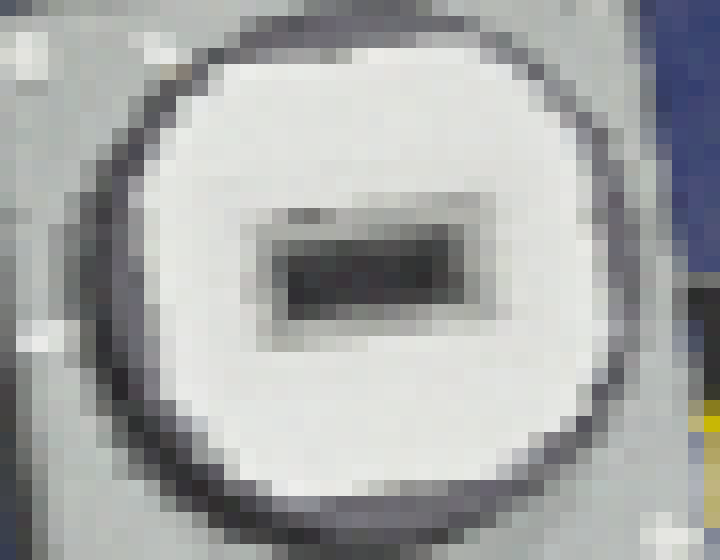

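```bash
cat >> h.py <<'E'
from scipy.spatial.transform import Rotation as Ro
def plan(pos,yawdeg,rp=None):
    o=robot.get_obs(); T=Ro.from_euler('xyz',o['ee_rot']); G=Ro.from_euler('xyz',[np.pi,0,np.radians(yawdeg)])
    s=T.inv().apply(np.array(pos)-o['tool_pos'])/.1; r=(T.inv()*G).as_rotvec()/(np.pi/2)
    print('now',o['tool_pos'].round(4),np.degrees(o['ee_rot']).round(2),'F',o['wrist_force'].round(1),'w',round(o['width'],4),'t',o['time'])
    print('shift',s.round(3),'turn',r.round(3))
E
python3 - <<'E'
from h import *
np.set_printoptions(precision=3,suppress=True,linewidth=200)
im,d=load('top0')
p=robot.camera_params('top')
V,U=np.mgrid[0:420:2,0:560:2]; m=d[V,U]>0
q=cv2.undistortPoints(np.stack([U[m],V[m]],-1).astype(float).reshape(-1,1,2),np.array(p['mtx']),np.array([p['k1'],0,0,0,0.])).reshape(-1,2)
X=(np.c_[q,np.ones(len(q))]*d[V,U][m][:,None]-np.array(p['t']))@np.array(p['R'])
ys=np.arange(.6,-.2,-.05)
print('cols y',ys)
for x in np.arange(.15,.8,.05):
    r=[]
    for y in ys:
        k=(abs(X[:,0]-x)<.025)&(abs(X[:,1]-y)<.025); r.append(X[k,2].max() if k.any() else np.nan)
    print('%.2f'%x,np.array(r))
# keyway orientation by dark pixels
g=cv2.cvtColor(im,cv2.COLOR_RGB2GRAY)
for th in(80,120,160,190):
    mm=np.zeros_like(g);mm[190:204,318:338]=(g[190:204,318:338]<th)
    v,u=np.nonzero(mm); W=np.array([atz('top',a,b,.066)[:2] for a,b in zip(u,v)])
    w,E=np.linalg.eigh(np.cov(W.T)); e=E[:,1]; e=e*np.sign(-e[1]); print(th,len(u),W.mean(0),np.degrees(np.arctan2(e[1],e[0])))
print('key',atz('top',228.5,198.4,.076))
plan([.4809,.3095,.404],82.5)
E
```

```text
cols y [ 0.6   0.55  0.5   0.45  0.4   0.35  0.3   0.25  0.2   0.15  0.1   0.05 -0.   -0.05 -0.1  -0.15]
0.15 [ 0.347  0.387  0.345  0.34  -0.742 -0.741 -0.744 -0.739 -0.651  0.004  0.004  0.003  0.004  0.005  0.004  0.003]
0.20 [ 0.345  0.326 -0.743 -0.737 -0.742 -0.74  -0.742 -0.739 -0.743 -0.74  -0.74  -0.742 -0.741 -0.738 -0.742 -0.737]
0.25 [-0.745 -0.741 -0.744 -0.742 -0.744 -0.74  -0.742 -0.744 -0.742 -0.741 -0.74  -0.745 -0.737 -0.106 -0.105 -0.107]
0.30 [  nan   nan 0.002 0.007 0.004 0.028 0.024 0.021 0.004 0.014 0.011 0.004 0.015 0.005 0.004 0.004]
0.35 [  nan   nan 0.003 0.005 0.07  0.019 0.072 0.017 0.014 0.012 0.013 0.012 0.018 0.018 0.005 0.005]
0.40 [  nan   nan 0.002 0.007 0.074 0.005 0.073 0.073 0.006 0.004 0.006 0.006 0.004 0.017 0.017 0.005]
0.45 [  nan   nan 0.003 0.017 0.006 0.035 0.065 0.078 0.035 0.069 0.069 0.067 0.091 0.098 0.099 0.11 ]
0.50 [  nan   nan 0.004 0.018 0.017 0.079 0.08  0.076 0.036 0.068 0.07  0.07  0.09  0.094 0.101 0.109]
0.55 [  nan   nan 0.004 0.018 0.016 0.004 0.005 0.005 0.005 0.005 0.041 0.039 0.011 0.005 0.005 0.004]
0.60 [   nan    nan -0.     0.13   0.1    0.09   0.084  0.073  0.066  0.006  0.043  0.005  0.012  0.004  0.005  0.005]
0.65 [  nan   nan 0.002 0.123 0.076 0.081 0.08  0.074 0.08  0.074 0.051 0.051 0.011 0.01  0.005 0.181]
0.70 [  nan   nan 0.001 0.136 0.084 0.093 0.093 0.08  0.092 0.048 0.051 0.05  0.005 0.01  0.183 0.187]
0.75 [  nan   nan   nan 0.153 0.083 0.094 0.093 0.086 0.094 0.107 0.006 0.005 0.005 0.184 0.187 0.188]
80 36 [0.481 0.104] -82.62152527417707
120 53 [0.482 0.104] -86.54715718432752
160 72 [0.482 0.104] -87.93307659214415
190 119 [0.482 0.103] -82.93467969364946
key [0.481 0.309 0.076]
now [0.139 0.532 0.404] [-179.89   -0.01  165.4 ] F [ 0.1  0.7 -0.8] w 0.0938 t 0.1
shift [-3.874 -1.292 -0.002] turn [-0.001  0.001  0.921]
```

>>> move_arm(
  increments=[
    [[1,-0.33,-0.11,0,0,0,0],[1,-0.67,-0.22,0,0,0,0],[1,-1,-0.33,0,0,0,0],[1,-1,-0.33,0,0,0,0]],
  ],
)

```text
time: 0.43
tool_pos: [0.2308, 0.4727, 0.4041]
ee_rot: [-3.139, 0.003, 2.881]
wrist_force: [-0.2, -0.6, -0.1]
width: 0.0938
```

>>> move_arm(
  increments=[
    [[1,-0.33,-0.11,0,0,0,0],[1,-0.67,-0.22,0,0,0,0],[1,-1,-0.33,0,0,0,0],[1,-1,-0.33,0,0,0,0]],
  ],
)

```text
time: 0.77
tool_pos: [0.3191, 0.4156, 0.404]
ee_rot: [-3.14, 0.002, 2.881]
wrist_force: [0.1, -0.1, -0.4]
width: 0.0939
```

>>> move_arm(
  increments=[
    [[1,-0.33,-0.11,0,0,0,0],[1,-0.67,-0.22,0,0,0,0],[1,-1,-0.33,0,0,0,0],[1,-1,-0.33,0,0,0,0]],
  ],
)

```text
time: 1.1
tool_pos: [0.4073, 0.3586, 0.4037]
ee_rot: [-3.139, 0.002, 2.881]
wrist_force: [-0.2, 1.0, -0.4]
width: 0.0942
```

>>> move_arm(
  increments=[
    [[1,-0.3,-0.1,0,0,0,0.07],[1,-0.6,-0.2,0,0,0,0.15],[1,-0.87,-0.3,0,0,0,0.22],[1,-0.87,-0.3,0,0,0,0.29],[1,-0.87,-0.3,0,0,0,0.36],[1,-0.87,-0.3,0,0,0,0.43],[1,-0.87,-0.3,0,0,0,0.5],[1,-0.87,-0.3,0,0,0,0.5]],
  ],
)

```text
time: 1.77
tool_pos: [0.48, 0.3108, 0.4042]
ee_rot: [-3.141, -0.001, 2.1]
wrist_force: [-0.6, 0.6, -0.3]
width: 0.0938
```

```bash
python3 -c "
from h import *
plan([.4809,.3095,.300],82.5)"
```

```text
now [0.48   0.3108 0.4042] [-1.7994e+02 -5.0000e-02  1.2034e+02] F [-0.6  0.6 -0.3] w 0.0938 t 1.7667
shift [-0.017  0.002  1.042] turn [-0.001 -0.     0.42 ]
```

>>> move_arm(
  increments=[
    [[1,-0.02,0,0.2,0,0,0.07],[1,-0.02,0,0.4,0,0,0.14],[1,-0.02,0,0.6,0,0,0.21],[1,-0.02,0,0.8,0,0,0.28],[1,-0.02,0,1,0,0,0.35],[1,-0.02,0,1,0,0,0.42],[1,-0.02,0,1,0,0,0.42],[1,-0.02,0,1,0,0,0.42]],
  ],
)

```text
time: 2.43
tool_pos: [0.4812, 0.3088, 0.3046]
ee_rot: [-3.141, -0.0, 1.447]
wrist_force: [-0.2, -0.0, 0.3]
width: 0.0937
```

```bash
python3 - <<'E'
from h import *
plan([.4809,.3095,.24],82.5)
snap('top','top1');snap('side','side1')
a,_=load('top1');b,_=load('side1')
cv2.imwrite('pics/c1.png',np.vstack([cv2.resize(a[150:250,180:380,::-1],(700,350)),cv2.resize(b[150:290,180:460,::-1],(500,250)).copy() if 0 else cv2.copyMakeBorder(cv2.resize(b[150:290,180:460,::-1],(500,250)),0,0,0,200,0)]))
E
```

```text
now [0.4812 0.3088 0.3046] [-1.7997e+02 -1.0000e-02  8.2900e+01] F [-0.2 -0.   0.3] w 0.0937 t 2.4333
shift [ 0.006 -0.004  0.646] turn [-0.    -0.     0.004]
```

View pics/c1.png

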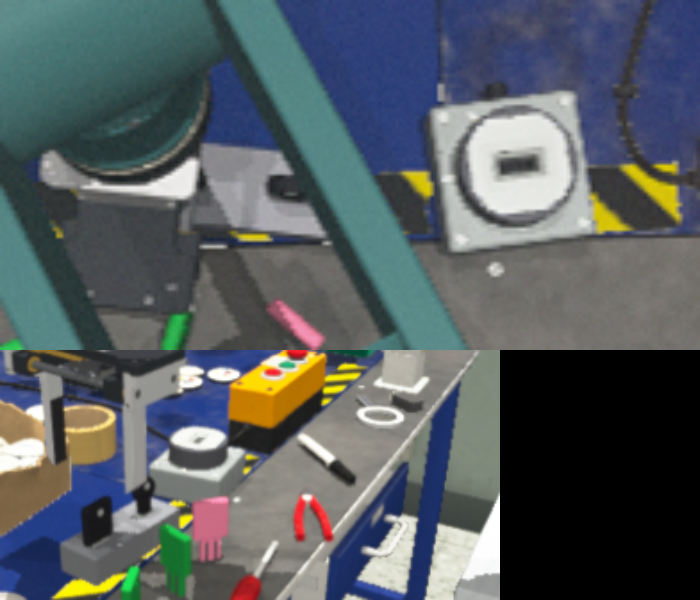

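```bash
python3 - <<'E'
from h import *
im,d=load('side1'); s=6;u0,v0=195,170
c=cv2.resize(im[v0:v0+100,u0:u0+130,::-1],None,fx=s,fy=s,interpolation=cv2.INTER_CUBIC)
def box(c0,yaw,hw,hy,z0,z1,col):
    y=np.radians(yaw);a=np.array([np.cos(y),np.sin(y),0]);b=np.array([-a[1],a[0],0])
    for z in(z0,z1):
        P=[np.array([c0[0],c0[1],z])+i*hw*a+j*hy*b for i,j in((1,1),(1,-1),(-1,-1),(-1,1))]
        q=((proj('side',P)-[u0,v0]+.5)*s).astype(int); cv2.polylines(c,[q],True,col,1)
box((.4809,.3095),82.5,.019,.005,.032,.076,(0,0,255))
box((.4812,.3088),82.9,.008,.047,.1054,.1054,(0,255,255))
box((.4762,.274),82.5,.067,.025,.032,.032,(0,255,0))
cv2.imwrite('pics/c2.png',c)
E
```

```text
(no output)
```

View pics/c2.png

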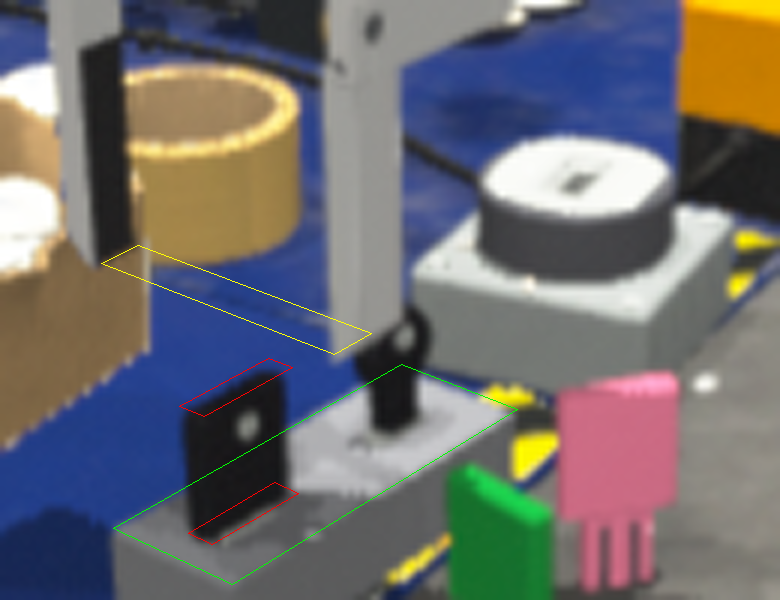

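>>> move_arm(
  increments=[
    [[1,0.005,-0.01,0.15,0,0,0.004],[1,0.005,-0.01,0.3,0,0,0.004],[1,0.005,-0.01,0.42,0,0,0.004],[1,0.005,-0.01,0.54,0,0,0.004],[1,0.005,-0.01,0.62,0,0,0.004],[1,0.005,-0.01,0.645,0,0,0.004],[1,0.005,-0.01,0.645,0,0,0.004]],
  ],
)

```text
time: 3.12
tool_pos: [0.4805, 0.3087, 0.2393]
ee_rot: [-3.14, 0.001, 1.436]
wrist_force: [0.2, -0.6, -1.1]
width: 0.0939
```

>>> move_arm(
  increments=[
    [[0.5,0,0,0,0,0,0],[0.5,0,0,0,0,0,0],[0.35,0,0,0,0,0,0],[0.35,0,0,0,0,0,0],[0.3,0,0,0,0,0,0],[0.3,0,0,0,0,0,0]],
  ],
)

```text
time: 3.62
tool_pos: [0.4808, 0.3088, 0.2405]
ee_rot: [3.141, -0.0, 1.435]
wrist_force: [-0.6, 0.7, -0.8]
width: 0.058
```

```bash
python3 - <<'E'
from h import *
plan([.4809,.3095,.24],82.5)
snap('side','side2')
crop('side2',170,150,320,290,5,'c3')
E
```

```text
now [0.4808 0.3088 0.2405] [ 1.7998e+02 -2.0000e-02  8.2240e+01] F [-0.6  0.7 -0.8] w 0.058 t 3.6167
shift [0.007 0.    0.005] turn [ 0.    -0.    -0.003]
```

View pics/c3.png

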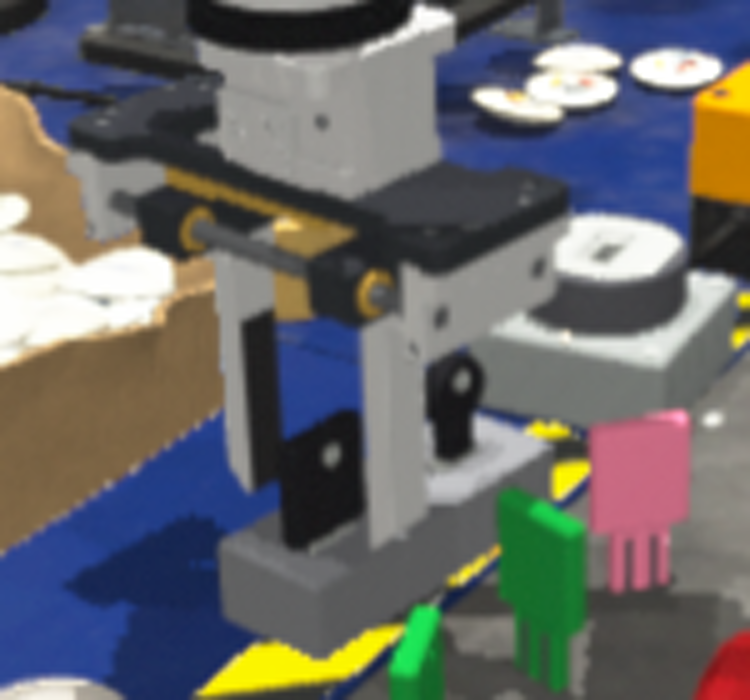

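>>> move_arm(
  increments=[
    [[0.2,0,0,0,0,0,0],[0.2,0,0,0,0,0,0],[0.2,0,0,0,0,0,0],[0.2,0,0,0,0,0,0],[0.2,0,0,0,0,0,0],[0.2,0,0,0,0,0,0]],
  ],
)

```text
time: 4.17
tool_pos: [0.4807, 0.3088, 0.2401]
ee_rot: [-3.141, -0.0, 1.435]
wrist_force: [-0.5, -0.7, -0.2]
width: 0.0192
```

```bash
python3 - <<'E'
from h import *
plan([.4809,.3095,.24],82.5)
snap('side','side3')
crop('side3',190,190,290,280,7,'c4')
E
```

```text
now [0.4807 0.3088 0.2401] [-179.99   -0.     82.24] F [-0.5 -0.7 -0.2] w 0.0192 t 4.1667
shift [0.007 0.001 0.001] turn [-0.    -0.    -0.003]
```

View pics/c4.png

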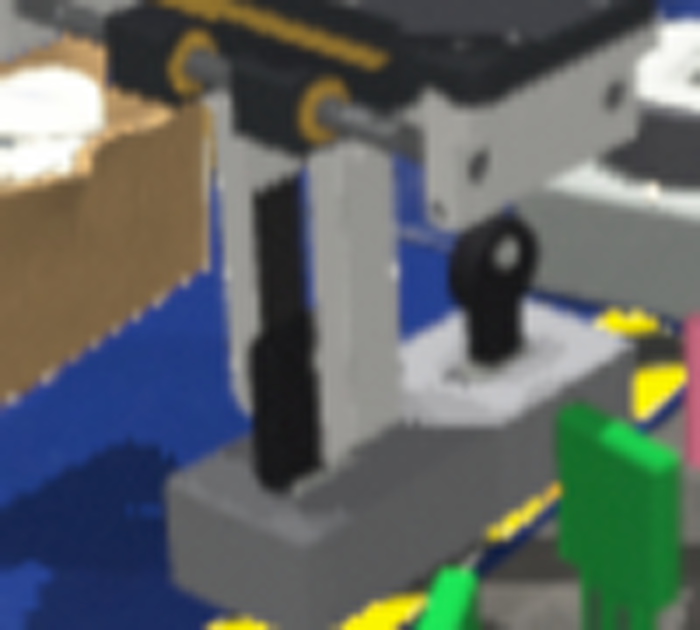

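>>> move_arm(
  increments=[
    [[0.1,0,0,0,0,0,0],[0.1,0,0,0,0,0,0],[0,0,0,0,0,0,0],[0,0,0,0,0,0,0],[0,0,0,0,0,0,0]],
  ],
)

```text
time: 4.63
tool_pos: [0.4808, 0.3088, 0.2402]
ee_rot: [3.141, -0.0, 1.435]
wrist_force: [-0.5, -0.1, 0.0]
width: 0.0099
```

```bash
python3 -c "
from h import *
plan([.4809,.3088,.285],82.5)"
```

```text
now [0.4808 0.3088 0.2402] [ 1.7999e+02 -1.0000e-02  8.2240e+01] F [-0.5 -0.1  0. ] w 0.0099 t 4.6333
shift [ 0.001  0.001 -0.448] turn [ 0.    -0.    -0.003]
```

>>> move_arm(
  increments=[
    [[0,0,0,-0.05,0,0,0],[0,0,0,-0.15,0,0,0],[0,0,0,-0.3,0,0,0],[0,0,0,-0.5,0,0,0],[0,0,0,-0.7,0,0,0],[0,0,0,-0.9,0,0,0],[0,0,0,-0.9,0,0,0],[0,0,0,-0.9,0,0,0]],
  ],
)

```text
time: 5.3
tool_pos: [0.4809, 0.3089, 0.3322]
ee_rot: [3.139, -0.002, 1.435]
wrist_force: [0.4, 0.1, -0.5]
width: 0.0096
```

```bash
python3 - <<'E'
from h import *
plan([.4815,.1031,.330],93)
snap('side','side4');snap('top','top4')
a,_=load('side4');b,_=load('top4')
cv2.imwrite('pics/c5.png',np.hstack([cv2.resize(a[130:270,170:310,::-1],(400,400)),cv2.resize(b[140:260,180:300,::-1],(400,400))]))
E
```

```text
now [0.4809 0.3089 0.3322] [ 1.7983e+02 -1.4000e-01  8.2250e+01] F [ 0.4  0.1 -0.5] w 0.0096 t 5.3
shift [-2.039  0.284  0.018] turn [ 0.002 -0.001 -0.119]
```

View pics/c5.png

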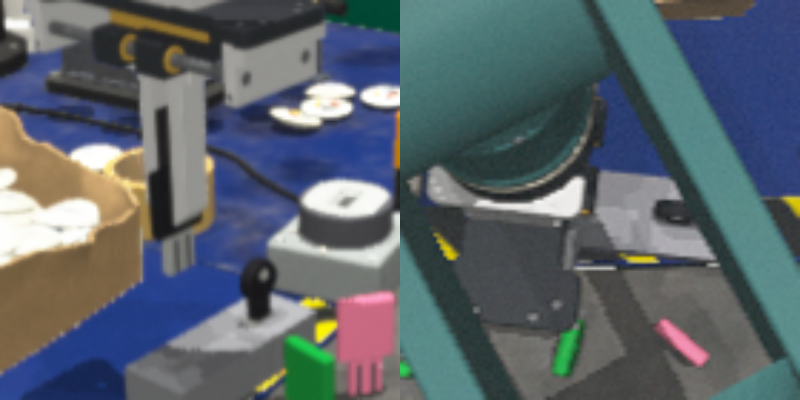

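>>> move_arm(
  increments=[
    [[0,-0.15,0.02,0,0,0,0],[0,-0.4,0.05,0,0,0,0],[0,-0.7,0.1,0,0,0,0],[0,-1,0.14,0,0,0,0],[0,-1,0.14,0,0,0,0]],
  ],
)

```text
time: 5.82
tool_pos: [0.4807, 0.2031, 0.3284]
ee_rot: [-3.139, 0.005, 1.431]
wrist_force: [-0.3, 1.2, -0.7]
width: 0.01
```

>>> move_arm(
  increments=[
    [[0,-0.3,0.04,0,0,0,-0.06],[0,-0.6,0.08,0,0,0,-0.12],[0,-0.85,0.12,0,0,0,-0.12],[0,-1,0.14,0,0,0,-0.12],[0,-1,0.14,0,0,0,-0.12],[0,-1,0.14,0,0,0,-0.12]],
  ],
)

```text
time: 6.32
tool_pos: [0.4812, 0.1061, 0.3292]
ee_rot: [-3.14, -0.001, 1.622]
wrist_force: [-0.7, 0.5, -1.2]
width: 0.0099
```

```bash
python3 - <<'E'
from h import *
plan([.4815,.1027,.320],93.5)
E
```

```text
now [0.4812 0.1061 0.3292] [-1.7989e+02 -3.0000e-02  9.2930e+01] F [-0.7  0.5 -1.2] w 0.0099 t 6.3167
shift [-0.034  0.002  0.092] turn [-0.001 -0.    -0.006]
```

>>> move_arm(
  increments=[
    [[0,-0.034,0.002,0.1,0,0,-0.005],[0,-0.034,0.002,0.2,0,0,-0.005],[0,-0.034,0.002,0.2,0,0,-0.005],[0,-0.034,0.002,0.2,0,0,-0.005]],
  ],
)

```text
time: 6.65
tool_pos: [0.4814, 0.104, 0.3084]
ee_rot: [-3.138, -0.0, 1.633]
wrist_force: [-0.3, 0.9, 0.3]
width: 0.0099
```

```bash
python3 - <<'E'
from h import *
plan([.4815,.1027,.274],93.5)
snap('side','side5');snap('top','top5')
im,d=load('side5'); s=8;u0,v0=255,150
c=cv2.resize(im[v0:v0+75,u0:u0+100,::-1],None,fx=s,fy=s,interpolation=cv2.INTER_CUBIC)
cv2.imwrite('pics/c6.png',c)
cv2.imwrite('pics/c7.png',cv2.resize(load('top5')[0][130:270,220:420,::-1],None,fx=4,fy=4))
E
```

```text
now [0.4814 0.104  0.3084] [-1.798e+02 -1.000e-02  9.355e+01] F [-0.3  0.9  0.3] w 0.0099 t 6.65
shift [-0.014  0.002  0.344] turn [-0.002 -0.     0.001]
```

View pics/c6.png

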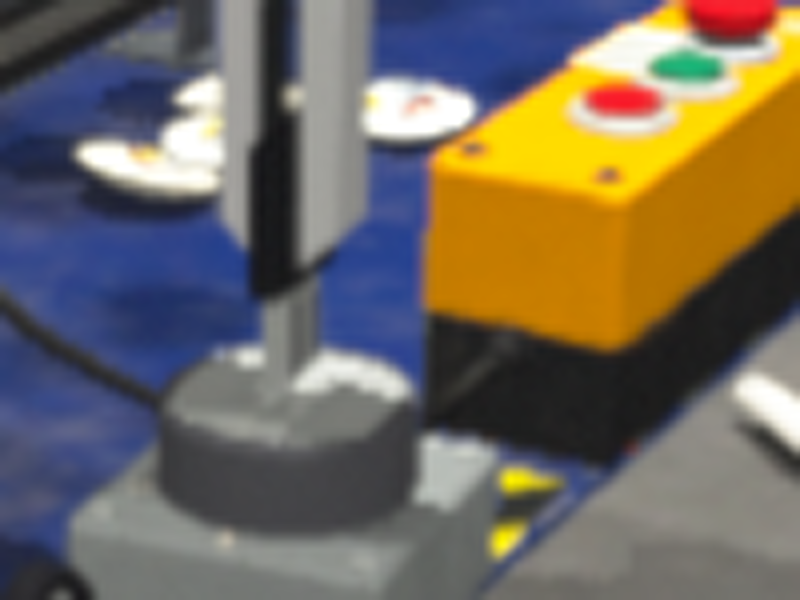

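View pics/c7.png

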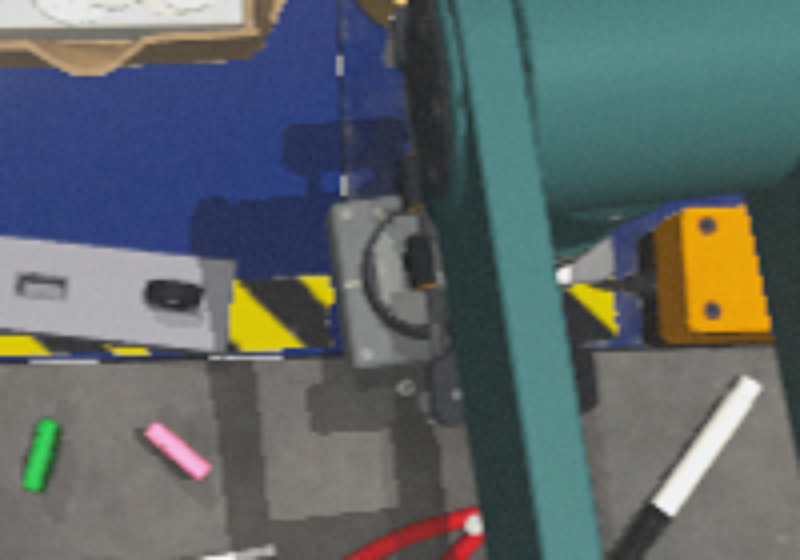

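```bash
python3 - <<'E'
from h import *
im,_=load('side1'); s=14;u0,v0=268,182
def show(f,out,boxes):
    im,_=load(f)
    c=cv2.resize(im[v0:v0+40,u0:u0+55,::-1],None,fx=s,fy=s,interpolation=cv2.INTER_CUBIC)
    for c0,yaw,hw,hy,z,col in boxes:
        y=np.radians(yaw);a=np.array([np.cos(y),np.sin(y),0]);b=np.array([-a[1],a[0],0])
        P=[np.array([c0[0],c0[1],z])+i*hw*a+j*hy*b for i,j in((1,1),(1,-1),(-1,-1),(-1,1))]
        cv2.polylines(c,[((proj('side',P)-[u0,v0]+.5)*s).astype(int)],True,col,1)
    cv2.imwrite('pics/'+out+'.png',c)
K=((.4815,.1031),93.5,.0165,.009,.066,(0,0,255))
K2=((.4815,.1031),93.5,.0125,.005,.066,(0,255,255))
show('side1','d1',[K,K2])
show('side5','d2',[K,((.4814,.1045),93.5,.011,.0035,.0745,(0,255,0)),((.4814,.1045),93.5,.019,.005,.1005,(0,255,0))])
E
```

```text
(no output)
```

View pics/d1.png

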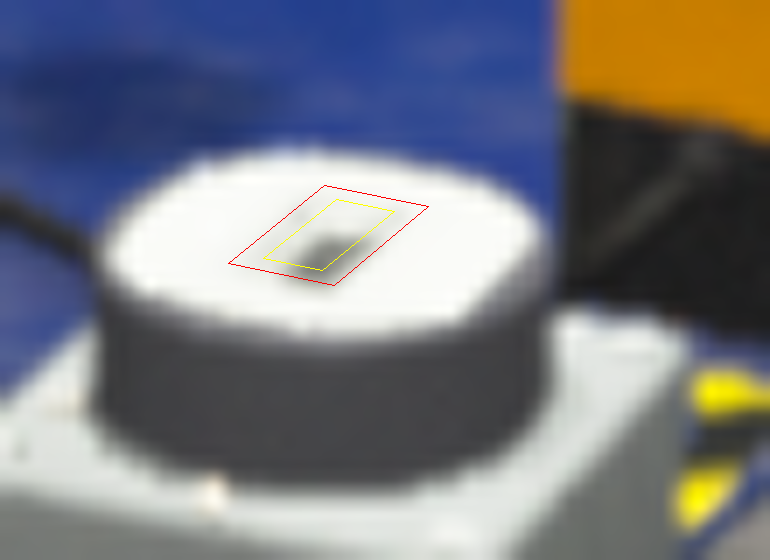

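View pics/d2.png

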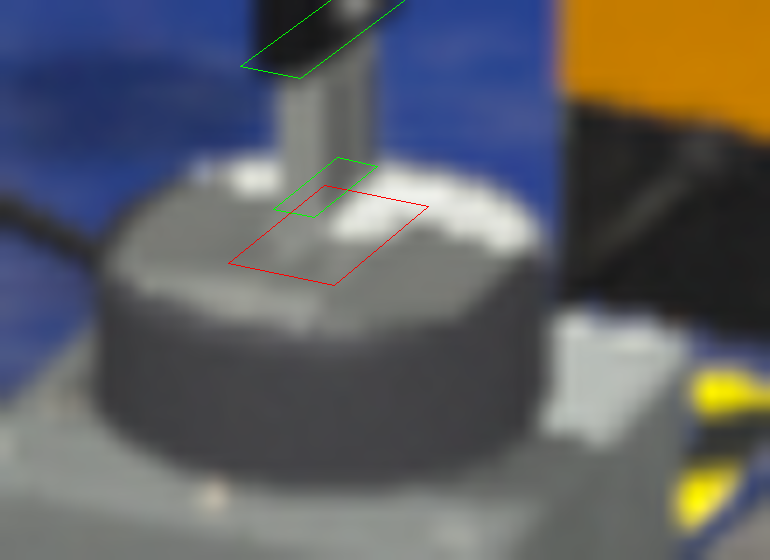

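>>> move_arm(
  increments=[
    [[0,-0.012,0.002,0.04,0,0,0],[0,-0.012,0.002,0.07,0,0,0],[0,-0.012,0.002,0.1,0,0,0],[0,-0.012,0.002,0.13,0,0,0],[0,-0.012,0.002,0.15,0,0,0],[0,-0.012,0.002,0.15,0,0,0]],
  ],
)

```text
time: 7.25
tool_pos: [0.4819, 0.1022, 0.2945]
ee_rot: [-3.141, -0.0, 1.632]
wrist_force: [-0.6, -0.6, -1.8]
width: 0.01
```

```bash
python3 -c "
from h import *
plan([.4815,.1027,.274],93.5);print(robot.get_obs()['wrist_torque'])"
```

```text
now [0.4819 0.1022 0.2945] [-179.94   -0.     93.49] F [-0.6 -0.6 -1.8] w 0.01 t 7.25
shift [ 0.005 -0.004  0.205] turn [-0.001 -0.    -0.   ]
[-0.04602334  0.06717178 -0.02012903]
```

>>> move_arm(
  increments=[
    [[0,0.003,0,0.04,0,0,0],[0,0.003,0,0.08,0,0,0],[0,0.003,0,0.12,0,0,0],[0,0.003,0,0.15,0,0,0],[0,0.003,0,0.17,0,0,0],[0,0.003,0,0.17,0,0,0]],
  ],
)

```text
time: 7.75
tool_pos: [0.4819, 0.1025, 0.2774]
ee_rot: [-3.141, -0.0, 1.632]
wrist_force: [-0.6, -0.9, -0.9]
width: 0.0099
```

```bash
python3 - <<'E'
from h import *
plan([.4815,.1027,.274],93.5);print(robot.get_obs()['wrist_torque'])
snap('side','side6');crop('side6',255,130,355,220,7,'c8')
E
```

```text
now [0.4819 0.1025 0.2774] [-179.94   -0.     93.49] F [-0.6 -0.9 -0.9] w 0.0099 t 7.75
shift [ 0.002 -0.004  0.034] turn [-0.001 -0.    -0.   ]
[-0.05918026 -0.00105361 -0.0030769 ]
```

View pics/c8.png

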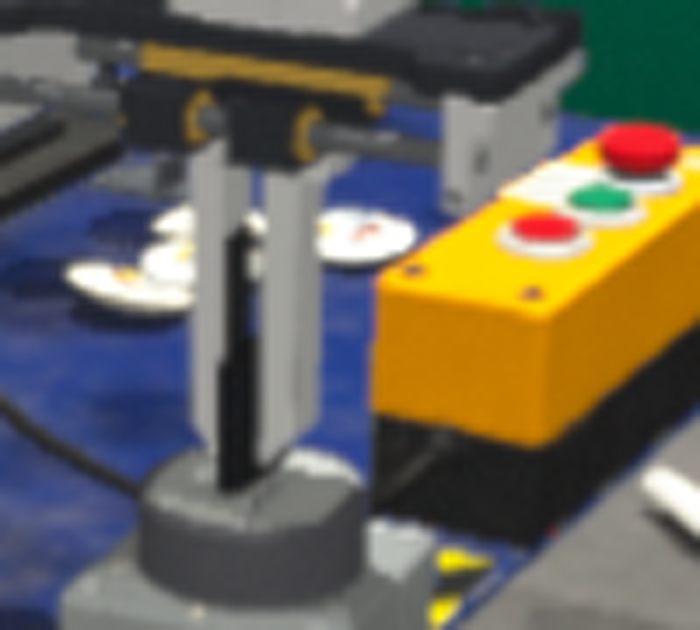

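>>> move_arm(
  increments=[
    [[0,0,0,0.015,0,0,0],[0,0,0,0.03,0,0,0],[0,0,0,0.04,0,0,0],[0,0,0,0.04,0,0,0]],
  ],
)

```text
time: 8.13
tool_pos: [0.4821, 0.1026, 0.2742]
ee_rot: [3.141, -0.0, 1.632]
wrist_force: [-0.5, 0.3, 0.4]
width: 0.0098
```

>>> move_arm(
  increments=[
    [[0,0,0,0.01,0,0,0],[0,0,0,0.02,0,0,0],[0,0,0,0.02,0,0,0]],
  ],
)

```text
time: 8.38
tool_pos: [0.4821, 0.1026, 0.2741]
ee_rot: [3.141, -0.0, 1.632]
wrist_force: [-4.2, -0.9, 7.9]
width: 0.0096
```

>>> move_arm(
  increments=[
    [[0,0,0,-0.018,0,0,0.03],[0,0,0,-0.018,0,0,0.07],[0,0,0,-0.018,0,0,0.12],[0,0,0,-0.018,0,0,0.17],[0,0,0,-0.018,0,0,0.22],[0,0,0,-0.018,0,0,0.27],[0,0,0,-0.018,0,0,0.32],[0,0,0,-0.018,0,0,0.32]],
  ],
)

```text
time: 9.05
tool_pos: [0.4824, 0.1025, 0.2746]
ee_rot: [3.14, -0.001, 1.128]
wrist_force: [0.3, -0.1, 0.7]
width: 0.0099
```

```bash
python3 - <<'E'
from h import *
plan([.4815,.1027,.274],28);print(robot.get_obs()['wrist_torque'])
snap('side','side7');crop('side7',255,130,355,220,7,'c9')
E
```

```text
now [0.4824 0.1025 0.2746] [ 1.7991e+02 -4.0000e-02  6.4620e+01] F [ 0.3 -0.1  0.7] w 0.0099 t 9.05
shift [-0.002 -0.009  0.006] turn [ 0.001 -0.001  0.407]
[-0.13019975 -0.02739547 -0.03484169]
```

View pics/c9.png

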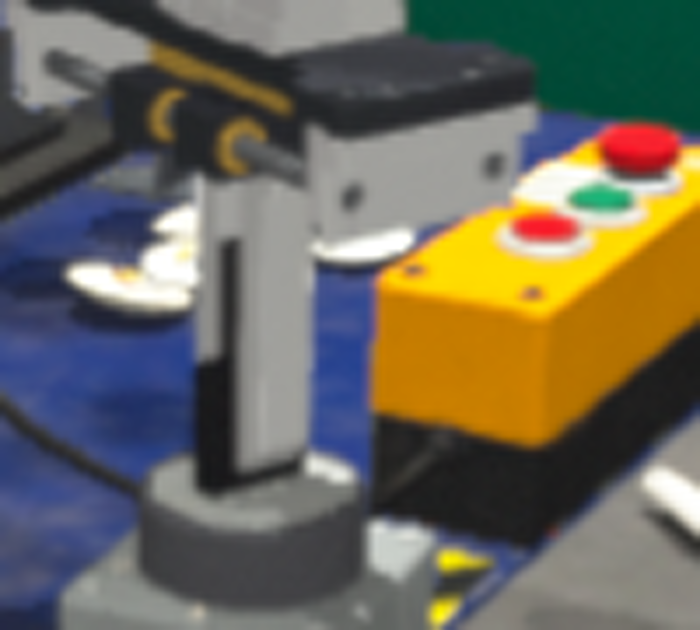

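>>> move_arm(
  increments=[
    [[0,0,0,0,0,0,0.04],[0,0,0,0,0,0,0.09],[0,0,0,0,0,0,0.14],[0,0,0,0,0,0,0.19],[0,0,0,0,0,0,0.24],[0,0,0,0,0,0,0.29],[0,0,0,0,0,0,0.32],[0,0,0,0,0,0,0.32]],
  ],
)

```text
time: 9.77
tool_pos: [0.4825, 0.1025, 0.2744]
ee_rot: [3.14, -0.001, 0.628]
wrist_force: [2.1, -0.3, 1.0]
width: 0.0097
```

```bash
python3 -c "
from h import *
plan([.4815,.1027,.274],28);print(robot.get_obs()['wrist_torque'])"
```

```text
now [0.4825 0.1025 0.2744] [ 1.7993e+02 -8.0000e-02  3.5950e+01] F [ 2.1 -0.3  1. ] w 0.0097 t 9.7667
shift [-0.007 -0.007  0.004] turn [ 0.001 -0.001  0.088]
[-0.12956471 -0.18497997  0.08836601]
```

>>> move_arm(
  increments=[
    [[0,0,0,0,0,0,0.03],[0,0,0,0,0,0,0.06],[0,0,0,0,0,0,0.08],[0,0,0,0,0,0,0.08]],
  ],
)

```text
time: 10.1
tool_pos: [0.4825, 0.1025, 0.2744]
ee_rot: [3.141, -0.002, 0.503]
wrist_force: [1.7, -0.7, 0.7]
width: 0.0094
```

```bash
python3 -c "
from h import *
plan([.4815,.1027,.274],25);print(robot.get_obs()['wrist_torque'],robot.get_obs()['joint_torque'])"
```

```text
now [0.4825 0.1025 0.2744] [ 1.7994e+02 -1.0000e-01  2.8800e+01] F [ 1.7 -0.7  0.7] w 0.0094 t 10.1
shift [-0.008 -0.007  0.004] turn [ 0.001 -0.001  0.042]
[-0.1725733  -0.29054979  0.01581996] [  0.41316099 -29.0006268  -27.11194754   0.32297557   0.60560955
   0.28509378]
```

>>> move_arm(
  increments=[
    [[0,0,0,0,0,0,0.02],[0,0,0,0,0,0,0.04],[0,0,0,0,0,0,0.04]],
  ],
)

```text
time: 10.35
tool_pos: [0.4825, 0.1025, 0.2744]
ee_rot: [3.141, -0.002, 0.441]
wrist_force: [2.2, -0.8, 1.7]
width: 0.0095
```

```bash
python3 -c "
from h import *
plan([.4815,.1027,.274],22);print(robot.get_obs()['wrist_torque'])"
```

```text
now [0.4825 0.1025 0.2744] [ 1.7994e+02 -1.0000e-01  2.5250e+01] F [ 2.2 -0.8  1.7] w 0.0095 t 10.35
shift [-0.008 -0.006  0.004] turn [ 0.001 -0.001  0.036]
[-0.21986225 -0.29543387  0.32884752]
```

>>> move_arm(
  increments=[
    [[0,0,0,0,0,0,0.02],[0,0,0,0,0,0,0.03],[0,0,0,0,0,0,0.03]],
  ],
)

```text
time: 10.6
tool_pos: [0.4824, 0.1025, 0.2744]
ee_rot: [3.141, -0.002, 0.393]
wrist_force: [2.8, -1.0, 1.4]
width: 0.0102
```

```bash
python3 - <<'E'
from h import *
plan([.4815,.1027,.274],22);print(robot.get_obs()['wrist_torque'])
snap('side','side8');crop('side8',255,130,355,220,7,'c10')
E
```

```text
now [0.4824 0.1025 0.2744] [ 1.7995e+02 -9.0000e-02  2.2520e+01] F [ 2.8 -1.   1.4] w 0.0102 t 10.6
shift [-0.008 -0.005  0.004] turn [ 0.001 -0.001  0.006]
[-0.26303193 -0.46710885  0.54856308]
```

View pics/c10.png

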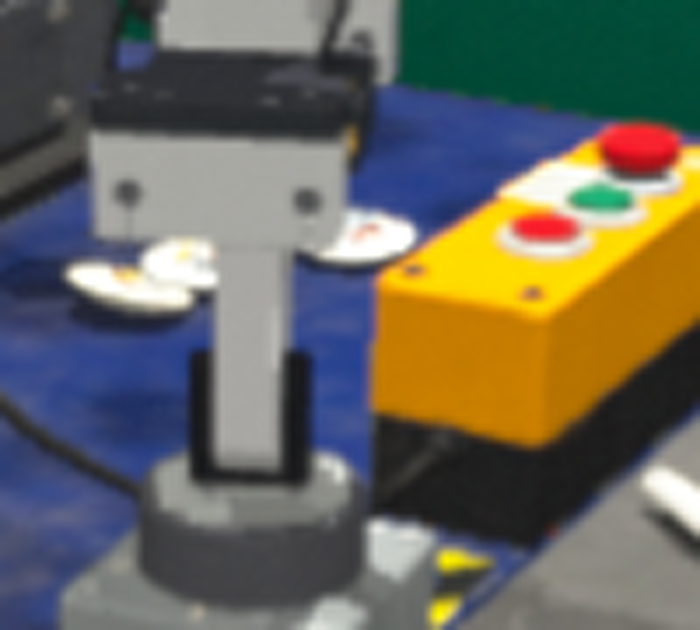

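>>> move_arm(
  increments=[
    [[0,0,0,0,0,0,-0.02],[0,0,0,0,0,0,-0.03],[0,0,0,0,0,0,-0.03]],
  ],
)

```text
time: 10.9
tool_pos: [0.4825, 0.1025, 0.2744]
ee_rot: [3.141, -0.002, 0.439]
wrist_force: [3.3, -1.3, 3.2]
width: 0.0098
```

```bash
python3 -c "
from h import *
plan([.4815,.1027,.274],22);print(robot.get_obs()['wrist_torque'])"
```

```text
now [0.4825 0.1025 0.2744] [ 1.7995e+02 -9.0000e-02  2.5140e+01] F [ 3.3 -1.3  3.2] w 0.0098 t 10.9
shift [-0.008 -0.006  0.004] turn [ 0.001 -0.001  0.035]
[-0.3456976  -0.61333777  0.42779821]
```

>>> move_arm(
  increments=[
    [[0.2,0,0,0,0,0,0],[0.3,0,0,0,0,0,0],[0.4,0,0,0,0,0,0],[0.4,0,0,0,0,0,0],[0.4,0,0,0,0,0,0],[0.4,0,0,0,0,0,0],[0.4,0,0,0,0,0,0],[0.4,0,0,0,0,0,0]],
  ],
)

```text
time: 11.57
tool_pos: [0.482, 0.1026, 0.2739]
ee_rot: [-3.141, 0.0, 0.438]
wrist_force: [-0.2, -0.4, 0.1]
width: 0.0378
```

```bash
python3 - <<'E'
from h import *
plan([.4815,.1027,.274],22);print(robot.get_obs()['wrist_torque'])
snap('side','side9');crop('side9',255,130,355,220,7,'c11')
E
```

```text
now [0.482  0.1026 0.2739] [-1.7999e+02  1.0000e-02  2.5090e+01] F [-0.2 -0.4  0.1] w 0.0378 t 11.5667
shift [-0.004 -0.004 -0.001] turn [-0.     0.     0.034]
[-0.05447964  0.18062402 -0.03364159]
```

View pics/c11.png

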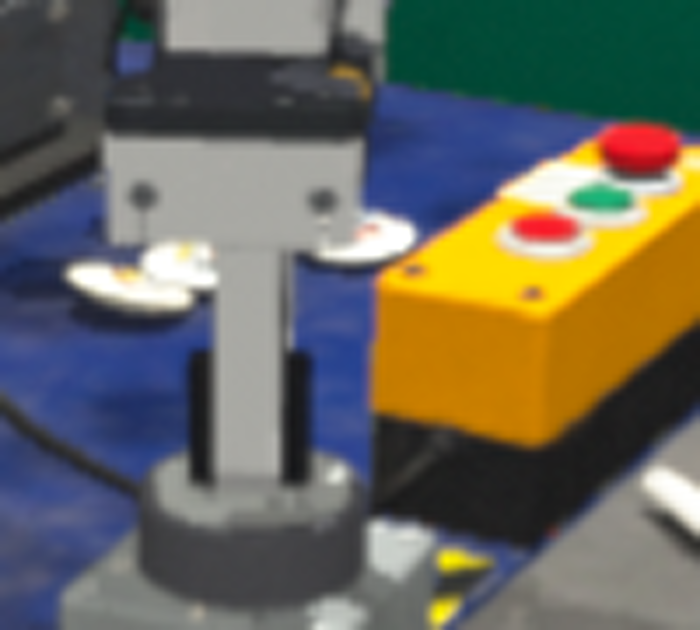

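>>> move_arm(
  increments=[
    [[0.6,0,0,-0.1,0,0,0],[0.6,0,0,-0.3,0,0,0],[0.6,0,0,-0.5,0,0,0],[0.6,0,0,-0.75,0,0,0],[0.6,0,0,-1,0,0,0],[0.6,0,0,-1,0,0,0]],
  ],
)

```text
time: 12.12
tool_pos: [0.4829, 0.1026, 0.3809]
ee_rot: [3.138, -0.011, 0.438]
wrist_force: [0.4, 0.3, 1.5]
width: 0.0565
```

```bash
python3 -c "
from h import *
plan([.40,.22,.40],25)"
```

```text
now [0.4829 0.1026 0.3809] [179.78  -0.64  25.09] F [0.4 0.3 1.5] w 0.0565 t 12.1167
shift [-0.251 -1.414 -0.199] turn [ 0.002 -0.007  0.001]
```

>>> move_arm(
  increments=[
    [[0.6,-0.1,-0.3,-0.2,0,0,0],[0.6,-0.2,-0.6,-0.2,0,0,0],[0.6,-0.25,-1,-0.2,0,0,0],[0.6,-0.25,-1,-0.2,0,0,0]],
  ],
)

```text
time: 12.45
tool_pos: [0.414, 0.1862, 0.3945]
ee_rot: [-3.138, -0.001, 0.445]
wrist_force: [-0.2, -1.0, -1.1]
width: 0.0564
```

>>> move_arm(
  increments=[
    [[0.6,-0.1,-0.3,-0.1,0,0,0],[0.6,-0.1,-0.6,-0.1,0,0,0],[0.6,-0.1,-1,-0.1,0,0,0],[0.6,-0.1,-1,-0.1,0,0,0]],
  ],
)

```text
time: 12.78
tool_pos: [0.363, 0.2727, 0.4039]
ee_rot: [-3.138, 0.0, 0.446]
wrist_force: [-0.1, -0.7, -0.7]
width: 0.0565
```

```bash
python3 - <<'E'
from h import *
snap('side','sideA');snap('top','topA')
a,_=load('sideA');b,_=load('topA')
cv2.imwrite('pics/e1.png',np.hstack([cv2.resize(a[150:250,260:360,::-1],(400,400),interpolation=cv2.INTER_CUBIC),cv2.resize(b[170:230,300:360,::-1],(400,400),interpolation=cv2.INTER_CUBIC)]))
cv2.imwrite('pics/e2.png',b[:,:,::-1])
E
```

```text
(no output)
```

View pics/e1.png

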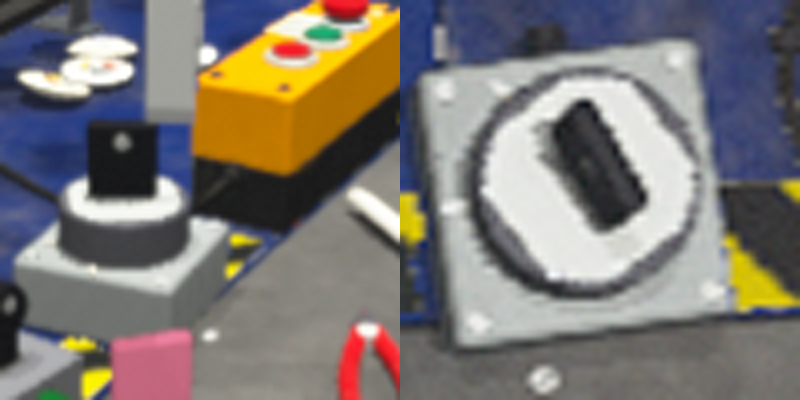

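View pics/e2.png

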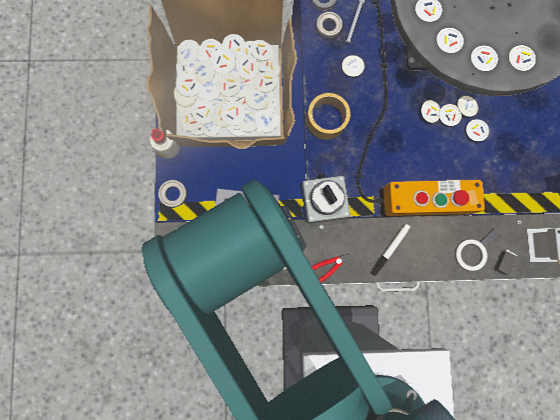

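```bash
python3 - <<'E'
from h import *
b,d=load('topA')
W=[]
for v in range(185,212):
    for u in range(315,345):
        if d[v,u]>0:
            p=atd('top',u,v,d[v,u])
            if p[2]>.1: W.append(p)
W=np.array(W);r=cv2.minAreaRect(W[:,:2].astype(np.float32)*1000);print(len(W),r,np.median(W[:,2]),W[:,2].max())
w,E=np.linalg.eigh(np.cov(W[:,:2].T));e=E[:,1];print(np.degrees(np.arctan2(e[1],e[0]))%180,W.mean(0))
cv2.imwrite('pics/f.png',cv2.resize(b[180:216,308:350,::-1],None,fx=16,fy=16,interpolation=cv2.INTER_NEAREST))
E
```

```text
108 ((482.7065734863281, 104.91514587402344), (37.732547760009766, 10.981910705566406), 27.245683670043945) 0.1095113297310375 0.1127522732189088
28.52395630708645 [0.48229834 0.1054418  0.10900833]
```

View pics/f.png

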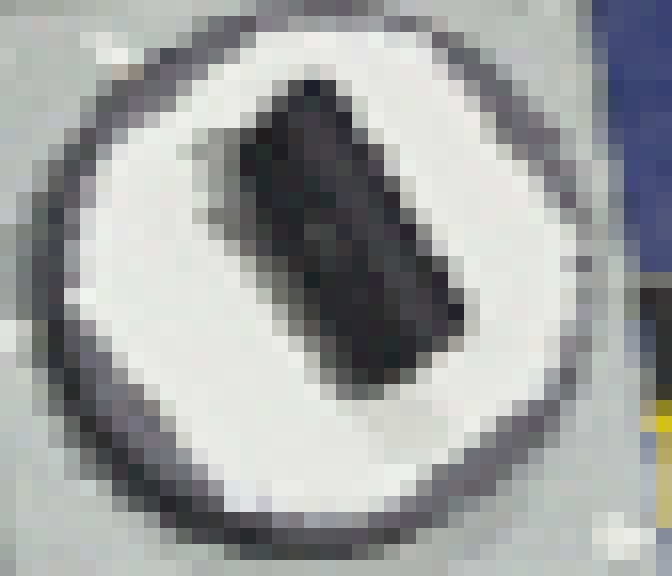

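```bash
python3 -c "
from bench import robot
print(robot.close_job())"
```

```text
the job is handed in; nothing more can be done
None
```

The square key is out of the block and standing fully in the grey switch, turned clockwise to its stop. I let go of it and handed the job in at about 13 s.

- **Seating:** I pushed the key in before turning until it bottomed out, with about 8 N upward on the wrist. In the last top picture its top is about 0.1095 m above the bench, against an expected 0.110 m.
- **Turn:** The resisting torque rose to about 0.55 N m at the end, well above the roughly 0.08 N m needed to turn the plug, so I took that as the hard stop. The key stands at a yaw of about 27 to 28.5 degrees. That matches the plug at about 60 degrees with the 8 degrees of play used up. I could not measure the plug's own angle directly.
- **After release:** The arm is clear and touching nothing.
- **Round key and look-alikes:** I did not touch the round key or the green and pink look-alikes. In the last pictures the arm hides most of the block, so I did not fully check the round key again at the end.
- **Disagreement:** Before the grasp, the side camera placed the key about 2 pixels (2 to 3 mm) lower than the top camera's fit. I used the top camera's position, and both the grasp and the insertion went in with almost no side force.

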